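# Pry open the dock and hold a flask down in its sprung ring

## Robot

A 6-joint arm with a two-finger parallel gripper is mounted at the origin on the work surface. World frame = base frame: x ahead of the robot, y to its left, z up, the work surface at z = 0. Lengths are in m, angles in degrees, forces in N, time in s.
With the tool pointing down it reaches from about 0.35 to 0.8 m from the base axis. Payload 7.3 kg.
Tool frame: the origin (TCP) lies where the fingers leave the gripper's body, on its centre line; the fingertips stand 73 mm ahead of it and the grasp point (between the pads) lies 54 mm ahead of it; z points along the fingers, y is the line along which they close (so a half turn about z gives the same grasp; the last joint's range is limited). The gripper opens to 85 mm and grips with 20 to 120 N. Pads are 22 mm wide; open, the fingers measure 114 mm over their backs; the gripper's body (76 mm by 85 mm) begins 54 mm behind the grasp point. The pads swing forward as they close: fully open they stand 13 mm farther back than shut.
Start: joints at [61.593, 19.595, 87.324, -0, 73.075, -8.365], TCP at [0.18, 0.493, 0.304] pointing down, gripper open.
Joint ranges: [-145.02, 145.02], [-44.19, 115.74], [2.07, 154.8], [-57.11, 237.11], [16.16, 152.29], [-177.93, 177.93]. Speed limits (degrees/s): [147.25, 147.25, 180, 180, 180, 180].

## Interface

Orientations are given as [roll, pitch, yaw] about the fixed x, y, z axes, in that order (R = Rz(yaw) Ry(pitch) Rx(roll)).
In Python, from plant import manip, imaging, ticket gives the robot as it stands.
- The arm moves only by the shell command python3 -m jog 'ROWS' [OPENING] [FORCE]. ROWS is JSON, a list of rows, each a list of 4 numbers: the shift along the tool's x, y, z in cm, then the turn about the tool's z in rad. In form: [[x, y, z, roll], ...]. A call has 1 to 20 rows; each row is the pose to reach, as a shift and turn from the pose commanded when the call began, along the tool's axes at that moment; what a row does not reach only later rows make up. A row lasts 1/12 s, in which the tool goes at most 41.7 mm and 7.16 degrees, less where a joint would pass 70% of its speed; a pose out of reach is approached as far as the arm can. A call with a gripper value outside its range is refused whole. OPENING is the opening, from 0 (shut) to 1 (fully open), set as the call begins (- or left out, the last holds). The fingers move at their own pace and stop on an object; FORCE is the grip in N (left out, the last holds). Time passes only in rows, so rows that repeat a pose let the fingers close. It gives the time, the measured TCP pose, the force, the opening and the grip force at its end, in the units of the state.
- manip.state(): the state, without advancing time (a new reading comes with each control period).
- imaging.camera(name): name is "scene" or "top" or "wrist"; returns a dict with "image" (384x512x3 uint8, blue, green, red), "vfov" (degrees; the focal length in pixels is half the picture's height over the tangent of half this angle, whatever the lens; pixels are square), "cx", "cy" (the principal point, pixels), "k1" (the pictures are not rectified: a ray, as slopes to the right and down, at radius r is drawn at 1 + k1 r^2 times it, then the intrinsics apply), "R" (3x3) and "t" (3): a world point X has camera coordinates R X + t. Camera axes: x right, y down, z forward; pixel columns grow to the right and rows downward; lengths in m; the calibration is good to about 2 mm. A picture is of the moment at which its call begins. There is no depth.
- ticket.hand_in(): hands the job in; it is judged then, once.
The state is a dict: "time_s": time; "q": joint angles; "dq": joint speeds; "tau": joint torques, N m; "eef_pos": TCP position; "ee_rot": TCP orientation; "wrist_force": force on the tool from outside, world axes, zero at the start; "ft_torque": the same for the moment, N m; "gripper_width": opening from 0.0 (shut) to 1.0 (fully open); "gripper_force": force on a finger pad.
Only numpy, scipy, OpenCV 4.12 (cv2) and the standard library are available. Lean on these libraries where they do the work, as an engineer would, in place of code of your own. Each camera call takes 0.05 s, during which the arm holds its last target. There are 200 camera calls.

## Task

Slip the blade of the flat green-handled lever under the front lip of the blue cover and swing the cover fully open with the lever (keep the gripper itself off the cover), then lay the lever back down on the bench. Take the clear flask with the orange cap, set it upright in the red sprung ring of the station and press it smoothly down, without ramming the glass, until the ring is near the bottom of its travel; finish while still gripping the flask and holding the ring pressed down. Leave the other things on the bench where they stand.

Things in the scene. Friction and masses are not known exactly. Their poses are not given: they have to be found in the camera images.
- cover (a joint): Hinged flat blue plastic cover, 116 x 104 x 5 mm, lying on top of a square aluminium docking station (104 x 104 mm, top edge 60 mm above the bench). Value in rad: 0 shut and level, 1.57 upright, 2.1 its stop, leaning back. The stiff hinge (about 0.09 N m) stays where it is left; opening takes 1 to 2 N at the lip. It has no handle.
- cover_hinge (a point): Hinge line of the cover, at its middle, at the cover's underside (60 mm above the bench), on the side of the station away from its front. Axes turn with the cover: x points from the lip to the hinge, y along the hinge, z out of the cover's top.
- cover_lip (a point): Middle of the free front edge of the cover, on its underside, 118 mm from the hinge line. Moves with the cover.
- slot (a point): Fixed point on the station's front: middle of the mouth of the prying slot, 55 mm above the bench, 120 mm from the hinge line. The slot is 10 mm high (from the top of a grey ledge at 50 mm to the cover's underside at 60 mm), 80 mm wide and 16 mm deep, too thin for fingers. Its x axis is level and points into the slot, towards the hinge; z up.
- ring_center (a point): Centre of the red sprung ring in the open-topped square well (84 x 84 mm) of the station, 62 mm from the slot point and 58 mm from the hinge line. The ring is a round bar 8 mm thick bent to a circle of 54 mm centre-line diameter. This point lies in the middle of the bar's thickness, 48 mm above the bench at rest; it sinks with the ring. With the flask seated, the flask's ball centre is 24 mm above this point.
- ring (a joint): How far the sprung ring is pushed down, in m: 0 at rest, 0.020 at its bottom stop. It takes about 4 N to start it, 9 N at 0.010, 14 N at 0.020; the flask's weight alone does not sink it.
- flask_ball (a point): Centre of the 64 mm ball of the clear round flask (orange cap). The flask is 120 mm tall, about 150 g, and stands on a flat foot 31 mm across, 34 mm below this point. z is the flask's axis, up.
- flask_cap (a point): Middle of that flask's orange cap, a cylinder of 32 mm diameter and 26 mm height, on the flask's axis, 73 mm above the ball's centre; the clear neck below it is 28 mm in diameter and begins 28 mm above the ball's centre.
- lever_grip (a point): Grip point of the loose flat lever lying on the bench: in its green handle (90 long x 18 wide x 20 mm high), 30 mm behind the handle's blade end, half-way up (10 mm above the bench). x points along the blade to its tip, y across the handle.
- lever_tip (a point): End of the lever's steel blade, 90 mm ahead of lever_grip along x. The blade is 16 mm wide and 3 mm thick, sticks out 60 mm from the handle at its mid-height.
- dock: The docking station as a whole, fixed to the bench (with its cover and ring); origin under the middle of its well, x from front to hinge side, z up.
- flask: The clear flask with the orange cap as a whole; origin in the middle of its foot.
- lever: The lever as a whole; origin under the middle of its green handle.
- spare: Bystander: amber round flask with white cap, same shape as the clear one.
- media_a: Bystander: square clear bottle, 56 x 56 x 117 mm, white cap.
- media_b: Bystander: square clear bottle like the other.
- jar: Bystander: jar with blue lid, 56 mm wide, 70 mm tall.
- dish: Bystander: flat clear dish, 90 mm wide, 16 mm tall.
- spray: Bystander: white spray bottle, 68 mm wide, 177 mm tall, blue head.
There are look-alikes about, which are no part of the job. What is meant by the lever is not brown or yellow, and is the larger of those in its own colour.

How it is judged (in metres and radians):
On the way, in this order (a step that is already met when the one before it is completed fails the run):
1. the lever's blade pries the cover up (value of joint cover above 0.25 rad and contact force between lever and cover above 0.1 N), for 0.05 s.
2. the cover stands open (value of joint cover above 1.5 rad), for 0.2 s.
3. the flask stands in the ring, gripped, and presses the ring down (horizontal distance between flask_ball and ring_center below 0.007 m and angle between flask's own z axis and vertical below 0.2 rad and value of joint ring above 0.004 m and contact force between the fingers and flask above 1 N), for 0.1 s.
At the end, for the whole second after the job is handed in: Cover open over 1.5 rad; lever at rest on the bench, clear of station and gripper; flask gripped (over 2 N), centred in the ring within 7 mm, tilted under 0.2 rad, pressing it (over 7 N) at least 14 of 20 mm down, still, no robot part on the ring (horizontal distance between flask_ball and ring_center below 0.007 m and angle between flask's own z axis and vertical below 0.2 rad and value of joint cover above 1.5 rad and value of joint ring above 0.014 m and contact force between flask and ring above 7 N and contact force between the fingers and flask above 2 N and contact force between each of the fingers, the arm and ring below 0.5 N and contact force between lever and dock below 0.2 N and contact force between the fingers and lever below 0.2 N and height (world z) of lever_grip below 0.025 m and linear speed of each of flask, lever below 0.02 m/s); the arm keeps its last pose, push and grip.
It fails at once if the gripper or arm touches the cover (contact force between any of the fingers, the arm and cover above 0.5 N).
It fails at once if the flask is rammed into the station (over 45 N) (contact force between flask and dock above 45 N).
It fails at once if a bystander is moved more than 30 mm (distance of any of spare, media_a, media_b, jar, dish, spray from where it was at the start of the episode above 0.03 m).
It also fails if it takes over 67 s, if anything falls off the work surface, if the arm or the gripper's body presses on something with over 40 N, if the wrist force passes 120 N, or if a joint passes its speed limit or range.

## Working session

There is one attempt and no reset: what is moved stays moved. The work goes in short steps, Python scripts to look and compute and a shell command to move; the robot and the scene stay as the last step left them, time stands still between calls to the robot, and variables do not carry over. Pictures are saved under pics/ and viewed, at most 10 in all, crops included, and the job is handed in when it is done.

```bash
ls; mkdir -p pics; python3 - <<'E'
from plant import manip, imaging
import cv2,numpy as np
print(manip.state())
for n in ("scene","top"):
    c=imaging.camera(n); cv2.imwrite(f"pics/{n}0.png",c["image"])
    print(n,{k:(np.round(v,4).tolist()) for k,v in c.items() if k!="image"})
a=cv2.imread("pics/top0.png");cv2.imwrite("pics/top0b.png",cv2.resize(a,(800,600)))
a=cv2.imread("pics/scene0.png");cv2.imwrite("pics/scene0b.png",cv2.resize(a,(800,600)))
E
```

```text
pics
{'time_s': 0.0, 'q': array([ 6.15915151e+01,  1.96363404e+01,  8.73782072e+01,  2.44166295e-04,
        7.30754821e+01, -8.36487145e+00]), 'dq': array([ 0.00025058,  0.04457332,  0.05754454, -0.14101855, -0.08769758,
       -0.06773447]), 'tau': array([-1.09625886e-03, -4.33667099e+01, -2.46011978e+01, -3.50664504e-04,
        7.63141463e-03, -1.71063419e-05]), 'eef_pos': array([0.17976732, 0.49294415, 0.3032208 ]), 'ee_rot': array([-1.79910962e+02, -1.33281869e-02,  1.59956305e+02]), 'wrist_force': array([-0.87837035,  0.7831033 , -0.53721629]), 'ft_torque': array([ 0.02402803, -0.02186832,  0.03293583]), 'gripper_force': 0.0, 'gripper_width': 1.0014154953928356}
scene {'vfov': 46.0726, 'cx': 253.876, 'cy': 195.757, 'k1': -0.1617, 'R': [[0.3834, 0.9236, 0.0027], [0.5725, -0.2353, -0.7854], [-0.7247, 0.3027, -0.619]], 't': [-0.1426, -0.2469, 2.0093]}
top {'vfov': 45.2295, 'cx': 256.9248, 'cy': 194.3565, 'k1': 0.0192, 'R': [[-0.023, -0.9997, -0.0054], [-0.9964, 0.0233, -0.0819], [0.082, 0.0035, -0.9966]], 't': [-0.0711, 0.5226, 1.4117]}
```

View pics/top0b.png

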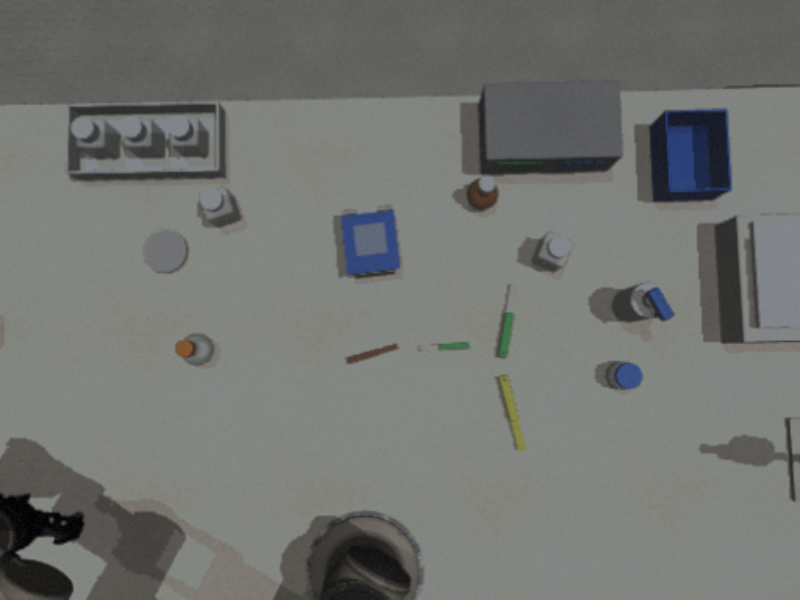

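View pics/scene0b.png

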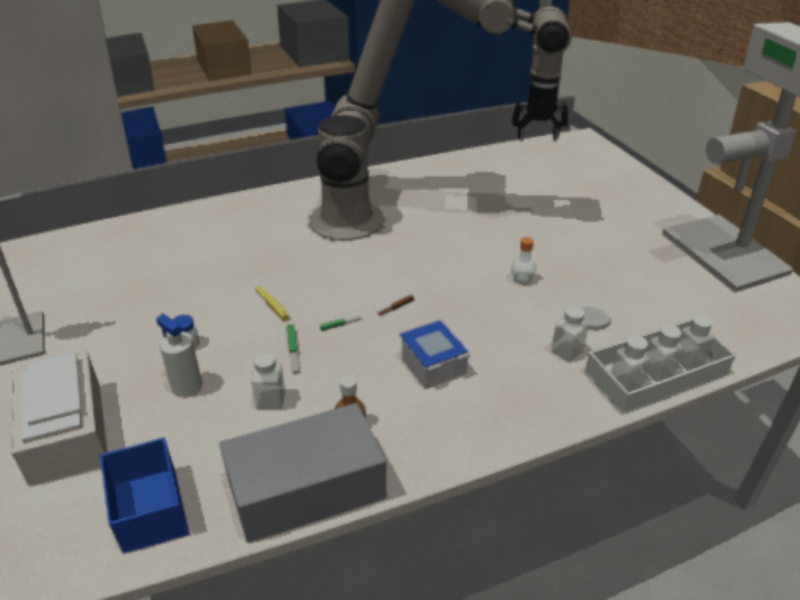

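The top view (800x600) shows several lever look-alikes. They are the large green one at (506,335) with its blade to (508,285), a small green one at (453,346), a brown one at (372,353) and a yellow one at (512,412). The large green one fits the description. The clear flask with the orange cap is at (195,349), the amber look-alike at (483,193). The station is at (371,243), with its grey front ledge facing the robot at (375,273).

```bash
cat > h.py <<'E'
import numpy as np, cv2
from plant import manip, imaging
def K(c):
    f=c["image"].shape[0]/2/np.tan(np.radians(c["vfov"])/2)
    return np.array([[f,0,c["cx"]],[0,f,c["cy"]],[0,0,1.]]), np.array([c["k1"],0,0,0.])
def world(c,px,z):
    k,d=K(c); px=np.array(px,float).reshape(-1,1,2)
    s=cv2.undistortPoints(px,k,d)[:,0]
    R=np.array(c["R"]);t=np.array(c["t"]);o=-R.T@t
    r=np.c_[s,np.ones(len(s))]@R
    return o+r*((z-o[2])/r[:,2])[:,None]
def pix(c,X):
    k,d=K(c)
    return cv2.projectPoints(np.array(X,float).reshape(-1,1,3),cv2.Rodrigues(np.array(c["R"]))[0],np.array(c["t"],float),k,d)[0][:,0]
def blobs(c,lo,hi,amin=15):
    m=cv2.inRange(cv2.cvtColor(c["image"],cv2.COLOR_BGR2HSV),lo,hi)
    n,l,s,ce=cv2.connectedComponentsWithStats(m)
    return [(s[i,4],ce[i],cv2.minAreaRect(np.argwhere(l==i)[:,::-1].astype(np.float32))) for i in range(1,n) if s[i,4]>=amin]
def delta(x,y,z,yaw):
    "rows entry from the present measured pose to a world TCP pose"
    s=manip.state(); from scipy.spatial.transform import Rotation as T
    R=T.from_euler('xyz',s["ee_rot"],degrees=True).as_matrix()
    d=R.T@(np.array([x,y,z])-s["eef_pos"])*100
    w=(yaw-s["ee_rot"][2]+180)%360-180
    return np.round(d,2), round(-np.radians(w),3)
E
python3 - <<'E'
from h import *
c=imaging.camera("top")
for nm,lo,hi,z in (("green",(50,100,40),(80,255,255),.018),("orange",(4,150,80),(18,255,255),.12),("blue",(105,140,60),(125,255,255),.065)):
    for a,ce,r in blobs(c,lo,hi): print(nm,a,ce.round(1),world(c,ce,z)[0].round(4),[world(c,p,z)[0][:2].round(3).tolist() for p in cv2.boxPoints(r)])
print("blade tip",world(c,[508*.64,285*.64],.01))
im=c["image"][160:300,210:370]; cv2.imwrite("pics/crop1.png",cv2.resize(im,None,fx=4,fy=4,interpolation=cv2.INTER_CUBIC))
E
```

```text
green 122 [323.3 213.4] [ 0.4569 -0.2878  0.018 ] [[0.415, -0.272], [0.498, -0.289], [0.495, -0.303], [0.413, -0.286]]
green 47 [290.1 221. ] [ 0.436 -0.184  0.018] [[0.439, -0.159], [0.438, -0.212], [0.432, -0.212], [0.433, -0.159]]
orange 77 [117.7 222.7] [0.4403 0.3189 0.12  ] [[0.454, 0.333], [0.453, 0.307], [0.428, 0.307], [0.428, 0.332]]
blue 1126 [439.9 101.5] [ 0.788 -0.647  0.065] [[0.884, -0.607], [0.887, -0.723], [0.724, -0.723], [0.721, -0.608]]
blue 22 [462.   74.5] [ 0.8698 -0.7184  0.065 ] [[0.882, -0.698], [0.895, -0.715], [0.856, -0.743], [0.843, -0.726]]
blue 16 [466.  107.5] [ 0.7671 -0.7248  0.065 ] [[0.744, -0.723], [0.744, -0.723], [0.79, -0.726], [0.79, -0.726]]
blue 747 [236.9 155.8] [ 0.6361 -0.0254  0.065 ] [[0.691, 0.03], [0.701, -0.069], [0.588, -0.08], [0.579, 0.018]]
blue 118 [422.5 193.8] [ 0.5071 -0.5801  0.065 ] [[0.528, -0.558], [0.538, -0.574], [0.486, -0.602], [0.477, -0.586]]
blue 180 [402.1 240.1] [ 0.3703 -0.5125  0.065 ] [[0.392, -0.492], [0.391, -0.534], [0.35, -0.532], [0.35, -0.49]]
blade tip [[ 0.55433434 -0.29788628  0.01      ]]
```

View pics/crop1.png

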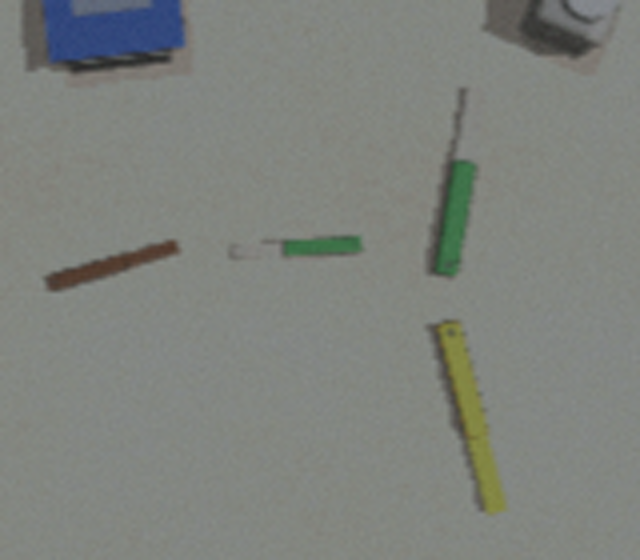

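The crop shows the big green handle at (456,218), with its steel blade running up to (462,90). The small green look-alike at (320,246) is clearly shorter, so the choice is confirmed. The grey ledge at (120,62) is on the front, facing the robot.

```bash
python3 -c "
from h import *
print(delta(.472,-.291,.25,168.4))"
```

```text
(array([-54.32, -63.64,   5.41]), np.float64(-0.147))
```

```bash
python3 -m jog '[[-54.3,-63.6,5.4,-0.147],[-54.3,-63.6,5.4,-0.147],[-54.3,-63.6,5.4,-0.147],[-54.3,-63.6,5.4,-0.147],[-54.3,-63.6,5.4,-0.147],[-54.3,-63.6,5.4,-0.147],[-54.3,-63.6,5.4,-0.147],[-54.3,-63.6,5.4,-0.147],[-54.3,-63.6,5.4,-0.147],[-54.3,-63.6,5.4,-0.147],[-54.3,-63.6,5.4,-0.147],[-54.3,-63.6,5.4,-0.147],[-54.3,-63.6,5.4,-0.147],[-54.3,-63.6,5.4,-0.147],[-54.3,-63.6,5.4,-0.147],[-54.3,-63.6,5.4,-0.147],[-54.3,-63.6,5.4,-0.147],[-54.3,-63.6,5.4,-0.147],[-54.3,-63.6,5.4,-0.147],[-54.3,-63.6,5.4,-0.147]]'
python3 -c "
from h import *
print(delta(.472,-.291,.25,168.4))"
```

```text
time_s: 1.82
eef_pos: [0.4701, -0.2869, 0.2497]
ee_rot: [180.0, -0.0, 168.4]
wrist_force: [0.8, -0.2, -0.5]
gripper_width: 1.0
gripper_force: 0.0
(array([-0.26, -0.36, -0.03]), np.float64(-0.001))
```

```bash
cat > look.py <<'E'
from h import *
import sys
c=imaging.camera("wrist"); cv2.imwrite("pics/%s.png"%sys.argv[1],c["image"])
E
python3 - <<'E'
from h import *
c=imaging.camera("wrist"); cv2.imwrite("pics/w1.png",c["image"])
print(manip.state()["eef_pos"],c["vfov"],(-c["R"].T@c["t"]).round(3))
for a,ce,r in blobs(c,(50,100,40),(80,255,255),200): print(a,ce,world(c,ce,.018)[0].round(4),[world(c,p,.018)[0][:2].round(4).tolist() for p in cv2.boxPoints(r)])
E
```

```text
[ 0.4721233  -0.29352357  0.24876587] 68.48330010731327 [ 0.399 -0.272  0.32 ]
579 [336.75647668 128.39723661] [ 0.4347 -0.1888  0.018 ] [[0.4303, -0.2192], [0.428, -0.1605], [0.4391, -0.159], [0.4415, -0.2182]]
1186 [247.0084317  164.57925801] [ 0.4537 -0.2895  0.018 ] [[0.41, -0.2889], [0.4131, -0.2727], [0.4998, -0.289], [0.4965, -0.3065]]
```

View pics/w1.png

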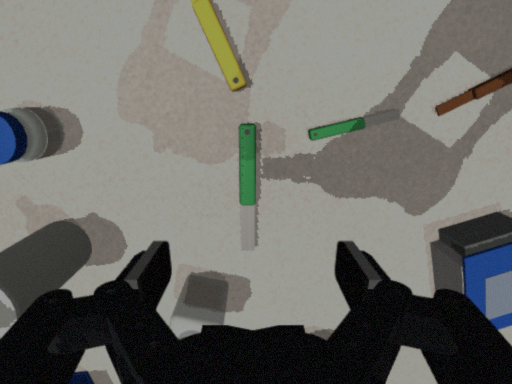

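The wrist view shows the large green handle at (247,165), blade tip at (248,248), and nothing in the fingers' way.

```bash
python3 -c "
from h import *
print(delta(.4686,-.292,.075,168.9))"
```

```text
(array([ 0.42,  0.14, 17.38]), np.float64(-0.012))
```

```bash
python3 -m jog '[[0.4,0,3,-0.012],[0.4,0,6,-0.012],[0.4,0,9,-0.012],[0.4,0,12,-0.012],[0.4,0,14,-0.012],[0.4,0,15,-0.012],[0.4,0,15,-0.012],[0.4,0,15,-0.012]]'
python3 -c "
from h import *
print(delta(.4686,-.292,.075,168.9), manip.state()['dq'].round(2))"
```

```text
time_s: 2.53
eef_pos: [0.4663, -0.2841, 0.1005]
ee_rot: [180.0, -0.0, 169.1]
wrist_force: [-0.0, -0.5, -0.1]
gripper_width: 0.998
gripper_force: 0.0
(array([-0.37, -0.73,  2.55]), np.float64(0.003)) [ 0.01 -1.72 -1.15  0.14  0.1  -0.01]
```

```bash
python3 -m jog '[[-0.35,-0.7,0.5,0],[-0.35,-0.7,1.0,0],[-0.35,-0.7,1.0,0],[-0.35,-0.7,1.0,0]]'
python3 -c "
from h import *
print(delta(.4686,-.292,.075,168.9), manip.state()['dq'].round(2))"
```

```text
time_s: 2.87
eef_pos: [0.4682, -0.2918, 0.0905]
ee_rot: [-180.0, 0.0, 169.0]
wrist_force: [-0.4, 0.1, -0.0]
gripper_width: 1.002
gripper_force: 0.0
(array([-0.04, -0.02,  1.55]), np.float64(0.003)) [ 0.26 -0.18  0.2   0.01  0.12  0.02]
```

```bash
python3 -m jog '[[0,0,0.5,0],[0,0,1.0,0],[0,0,1.5,0],[0,0,1.5,0]]'
python3 -m jog '[[0,0,0,0],[0,0,0,0],[0,0,0,0],[0,0,0,0],[0,0,0,0],[0,0,0,0],[0,0,0,0],[0,0,0,0],[0,0,0,0],[0,0,0,0],[0,0,0,0],[0,0,0,0]]' 0 100
```

```text
time_s: 3.2
eef_pos: [0.4677, -0.2911, 0.074]
ee_rot: [179.9, -0.1, 169.1]
wrist_force: [-0.3, -0.3, 0.2]
gripper_width: 0.999
gripper_force: 0.0
time_s: 4.2
eef_pos: [0.4683, -0.2916, 0.0758]
ee_rot: [-180.0, 0.0, 169.1]
wrist_force: [-1.2, 1.9, 5.8]
gripper_width: 0.183
gripper_force: 98.6
```

```bash
python3 -m jog '[[0,0,-2,0],[0,0,-5,0],[0,0,-9,0],[0,0,-13,0],[0,0,-15,0],[0,0,-15,0],[0,0,-15,0]]'; python3 -c "
from h import *
print(delta(.434,-.046,.22,185.6))"
```

```text
time_s: 4.78
eef_pos: [0.4684, -0.2917, 0.226]
ee_rot: [-179.9, 0.1, 169.1]
wrist_force: [-0.1, 0.3, -2.1]
gripper_width: 0.177
gripper_force: 98.0
(array([ 8.04, 23.47,  0.56]), np.float64(-0.289))
```

```bash
python3 -m jog '[[2,6,0,-0.1],[4,12,0,-0.2],[6,16,0.5,-0.289],[8,20,0.5,-0.289],[8,23,0.5,-0.289],[8,23.5,0.5,-0.289],[8,23.5,0.5,-0.289],[8,23.5,0.5,-0.289],[8,23.5,0.5,-0.289],[8,23.5,0.5,-0.289]]'; python3 - <<'E'
from h import *
for n in("wrist","top"):
    c=imaging.camera(n); cv2.imwrite("pics/d_%s.png"%n,c["image"])
    for a,ce,r in blobs(c,(105,140,60),(125,255,255),300): print(n,a,ce,[world(c,p,.065)[0][:2].round(4).tolist() for p in cv2.boxPoints(r)])
print(manip.state()["eef_pos"],manip.state()["ee_rot"])
E
```

```text
time_s: 5.62
eef_pos: [0.4341, -0.0464, 0.2194]
ee_rot: [180.0, -0.1, -174.4]
wrist_force: [-0.8, 0.1, -0.4]
gripper_width: 0.183
gripper_force: 98.2
top 1139 [439.76821773 101.25899912] [[0.8838, -0.6064], [0.8874, -0.7224], [0.7242, -0.7226], [0.7204, -0.6076]]
top 748 [236.80614973 155.84893048] [[0.6915, 0.0294], [0.7003, -0.0697], [0.5879, -0.0796], [0.5793, 0.0189]]
[ 0.43421633 -0.0467581   0.21974731] [ 1.79982787e+02 -4.64228023e-02 -1.74490309e+02]
```

View pics/d_wrist.png

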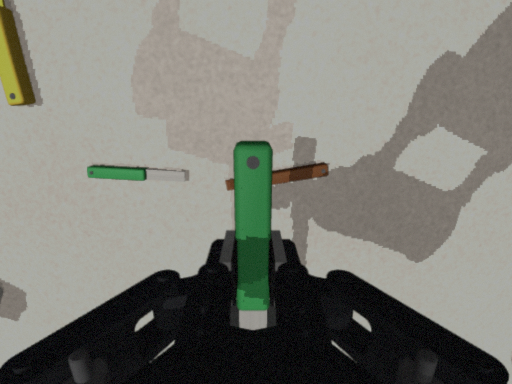

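The wrist view shows the lever held straight in the fingers, with the handle at (253,225). The brown one on the bench at (278,177) is clear. I'll go to pre-insertion height and check with the scene camera.

```bash
python3 -c "
from h import *
print(delta(.4496,-.0422,.1206,185.1))"
```

```text
(array([-1.58,  0.3 ,  9.91]), np.float64(0.007))
```

```bash
python3 -m jog '[[-1,-0.3,3,0.007],[-1.6,0.3,6,0.007],[-1.6,0.3,8.5,0.007],[-1.6,0.3,9.9,0.007],[-1.6,0.3,9.9,0.007],[-1.6,0.3,9.9,0.007],[-1.6,0.3,9.9,0.007]]'; python3 - <<'E'
from h import *
s=manip.state();print(s["eef_pos"],s["ee_rot"])
p=s["eef_pos"];u=np.array([np.cos(np.radians(5.1)),np.sin(np.radians(5.1)),0])
tip=p+90*u/1000;tip[2]-=.0658
c=imaging.camera("scene")
P=pix(c,[tip,p-[0,0,.0658]+.03*u,[.5795,-.0306,.055],[.5795,-.0306,.05],[.5815,-.0305,.06]])
print(P.round(1),delta(.5018,-.0375,.1206,185.1))
x,y=200,170
im=cv2.resize(c["image"][y:y+100,x:x+130],None,fx=6,fy=6,interpolation=cv2.INTER_CUBIC)
for q in P: cv2.circle(im,tuple(int(v) for v in (q-[x,y]+.5)*6),3,(0,0,255),1)
cv2.imwrite("pics/pre.png",im)
E
```

```text
time_s: 6.3
eef_pos: [0.4504, -0.0418, 0.122]
ee_rot: [-180.0, 0.1, -174.8]
wrist_force: [-0.2, -0.6, 0.1]
gripper_width: 0.18
gripper_force: 98.2
[ 0.45042959 -0.04182717  0.12204029] [-1.79976275e+02  7.59150485e-02 -1.74842685e+02]
[[263.5 203.2]
 [255.4 193.8]
 [268.9 210. ]
 [268.9 211.1]
 [269.2 209.2]] (array([-5.14, -0.04,  0.18]), np.float64(0.001))
```

View pics/pre.png

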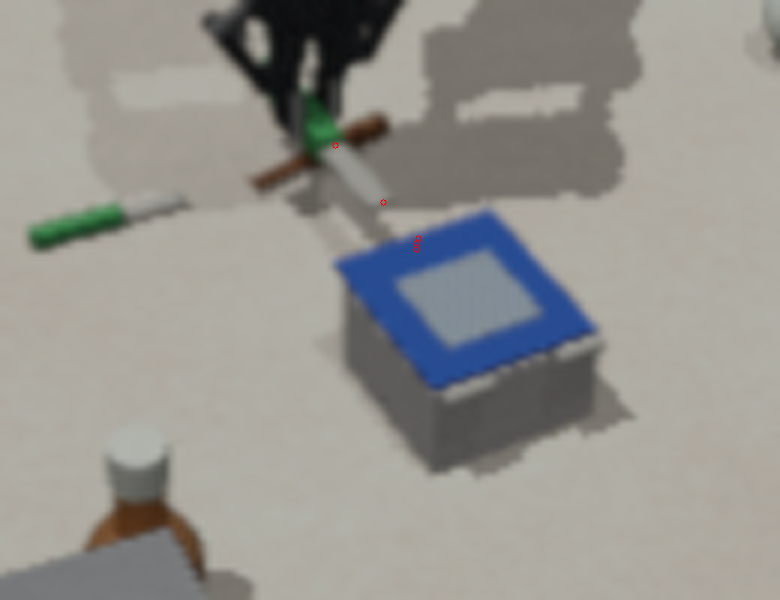

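The scene crop shows the blade tip at (383,203), matching my projection. The front lip's middle is at about (414,238), also where predicted. Inserting now.

```bash
python3 -m jog '[[-1.5,0,0.1,0],[-3,0,0.1,0],[-3.5,0,0.1,0],[-4,0,0.1,0],[-4.5,0,0.1,0],[-5,0,0.1,0],[-5.1,0,0.1,0],[-5.1,0,0.1,0]]'
```

```text
time_s: 7.02
eef_pos: [0.5007, -0.0364, 0.1203]
ee_rot: [180.0, 0.0, -174.8]
wrist_force: [-0.2, -0.7, -1.9]
gripper_width: 0.183
gripper_force: 98.2
```

```bash
python3 -m jog '[[0,0,-0.5,0],[-0.1,0,-1,0],[-0.4,0,-2.1,0],[-0.6,0,-3,0],[-0.8,0,-4,0],[-1.2,0,-4.8,0],[-1.6,0,-5.6,0],[-2.1,0,-6.4,0],[-2.7,0,-7.1,0],[-3.3,0,-7.8,0],[-4,0,-8.5,0],[-4.7,0,-9,0],[-5.5,0,-9.5,0],[-5.5,0,-9.5,0],[-5.5,0,-9.5,0]]'
python3 - <<'E'
from h import *
c=imaging.camera("scene")
x,y=200,130
cv2.imwrite("pics/mid.png",cv2.resize(c["image"][y:y+120,x:x+130],None,fx=5,fy=5,interpolation=cv2.INTER_CUBIC))
E
```

```text
time_s: 8.27
eef_pos: [0.556, -0.0314, 0.2155]
ee_rot: [-180.0, 0.1, -174.8]
wrist_force: [-0.4, 0.1, -1.0]
gripper_width: 0.183
gripper_force: 98.6
```

View pics/mid.png

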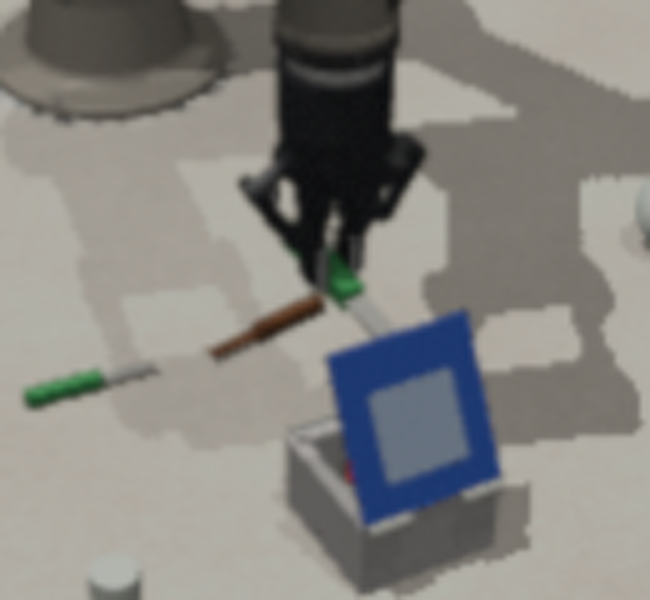

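The cover stands about 60° open on the blade (lip at (400,335)), and the gripper is well clear of it. Continuing over the top.

```bash
python3 -m jog '[[-0.9,0,-0.4,0],[-1.7,0,-0.75,0],[-2.6,0,-1.05,0],[-3.5,0,-1.2,0],[-4.4,0,-1.35,0],[-5.3,0,-1.4,0],[-6.2,0,-1.3,0],[-7.1,0,-1.2,0],[-8,0,-1,0],[-8.9,0,-0.8,0],[-9.5,0,-0.6,0],[-10,0,-0.35,0],[-10.1,0,-0.35,0],[-10.1,0,-0.35,0]]'
python3 - <<'E'
from h import *
c=imaging.camera("scene")
x,y=200,130
cv2.imwrite("pics/open.png",cv2.resize(c["image"][y:y+120,x:x+130],None,fx=5,fy=5,interpolation=cv2.INTER_CUBIC))
E
```

```text
time_s: 9.48
eef_pos: [0.6559, -0.0222, 0.2184]
ee_rot: [180.0, -0.0, -174.8]
wrist_force: [-0.6, -1.0, -1.8]
gripper_width: 0.181
gripper_force: 102.6
```

View pics/open.png

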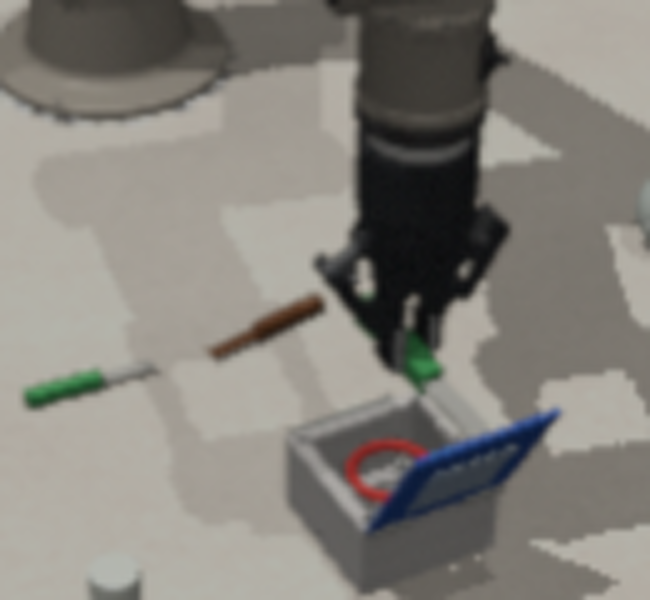

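The cover leans back near its stop, and the red ring is exposed at (385,470). Retracting and laying the lever on the free bench between the station and the flask.

```bash
python3 -m jog '[[1,0,0,0],[3,0,0,0],[6,0,0,0],[9,0,0,0],[12,0,0,0],[15,1,0,0],[18,-3,0,0],[21,-7,1,0],[22.8,-11,2,0],[22.8,-15,4,0],[22.8,-18,7,0],[22.8,-19,10,0],[22.8,-19,11.5,0],[22.8,-19,12.5,0],[22.8,-19,12.5,0],[22.8,-19,12.5,0]]'
python3 -c "
from h import *
print(delta(.44,.15,.0765,185.1), manip.state()['dq'].round(1))"
```

```text
time_s: 10.87
eef_pos: [0.4463, -0.2316, 0.0943]
ee_rot: [180.0, -0.0, -174.7]
wrist_force: [-0.4, 0.1, -0.5]
gripper_width: 0.182
gripper_force: 101.5
(array([-2.87, 38.06,  1.8 ]), np.float64(0.003)) [ 0.7 -1.8 -1.  -0.   0.1 -0.1]
```

My y sign was wrong: the arm went to -y. Nothing was touched (wrist force about 0), and it is now next to the lever's original place, so I'll rise and lay it there.

```bash
python3 -m jog '[[0,0,-2,0],[0,0,-3,0],[-1.5,-3,-3,0],[-1.7,-6.2,-3,0],[-1.7,-6.2,-3,0],[-1.7,-6.2,-2,0],[-1.7,-6.2,-1,0],[-1.7,-6.2,-0.5,0],[-1.7,-6.2,-0.5,0]]'
python3 -c "
from h import *
print(delta(.4686,-.292,.0765,185.1), manip.state()['dq'].round(1))"
```

```text
time_s: 11.62
eef_pos: [0.4679, -0.2906, 0.0971]
ee_rot: [179.8, -0.1, -174.7]
wrist_force: [-0.8, 0.1, -1.1]
gripper_width: 0.18
gripper_force: 101.5
(array([-0.06, -0.15,  2.06]), np.float64(0.003)) [-0.2 -0.9 -1.4  0.   1.2 -0.2]
```

```bash
python3 -m jog '[[0,0,0.8,0],[0,0,1.5,0],[0,0,2,0],[0,0,2.1,0],[0,0,2.1,0],[0,0,2.1,0]]'
python3 -m jog '[[0,0,0,0],[0,0,0,0],[0,0,0,0],[0,0,0,0],[0,0,0,0],[0,0,0,0],[0,0,0,0],[0,0,0,0]]' 1 40
python3 -m jog '[[0,0,-3,0],[0,0,-6,0],[0,0,-10,0],[0,0,-14,0],[0,0,-18,0],[0,0,-20,0],[0,0,-20,0]]'
python3 - <<'E'
from h import *
c=imaging.camera("wrist")
for a,ce,r in blobs(c,(50,100,40),(80,255,255),200): print(a,ce.round(),world(c,ce,.018)[0].round(4))
c=imaging.camera("top")
for a,ce,r in blobs(c,(4,150,80),(18,255,255)): print(a,world(c,ce,.12)[0].round(4))
print(delta(.4403,.3189,.26,185))
E
```

```text
time_s: 12.12
eef_pos: [0.4688, -0.2924, 0.0777]
ee_rot: [180.0, -0.0, -174.8]
wrist_force: [0.5, -0.4, -1.3]
gripper_width: 0.184
gripper_force: 101.5
time_s: 12.78
eef_pos: [0.4688, -0.2924, 0.0778]
ee_rot: [180.0, 0.0, -174.8]
wrist_force: [-0.1, -0.7, -0.3]
gripper_width: 1.001
gripper_force: 0.0
time_s: 13.37
eef_pos: [0.4702, -0.2935, 0.2835]
ee_rot: [-179.6, 0.4, -174.8]
wrist_force: [0.0, -0.3, 1.3]
gripper_width: 0.996
gripper_force: 0.0
981 [256. 157.] [ 0.4543 -0.2932  0.018 ]
452 [344. 149.] [ 0.4347 -0.1895  0.018 ]
75 [0.4402 0.3183 0.12  ]
(array([-2.73, 61.14,  1.77]), np.float64(0.004))
```

```bash
python3 -m jog '[[-2.5,61,1.5,0.004],[-2.5,61,1.5,0.004],[-2.5,61,1.5,0.004],[-2.5,61,1.5,0.004],[-2.5,61,1.5,0.004],[-2.5,61,1.5,0.004],[-2.5,61,1.5,0.004],[-2.5,61,1.5,0.004],[-2.5,61,1.5,0.004],[-2.5,61,1.5,0.004],[-2.5,61,1.5,0.004],[-2.5,61,1.5,0.004],[-2.5,61,1.5,0.004],[-2.5,61,1.5,0.004],[-2.5,61,1.5,0.004],[-2.5,61,1.5,0.004],[-2.5,61,1.5,0.004],[-2.5,61,1.5,0.004],[-2.5,61,1.5,0.004],[-2.5,61,1.5,0.004]]'
python3 -m jog '[[0,0,0,0],[0,0,0,0],[0,0,0,0],[0,0,0,0]]'
python3 - <<'E'
from h import *
cs=[imaging.camera(n) for n in("wrist","scene")]
cv2.imwrite("pics/f_wrist.png",cs[0]["image"])
for c in cs:
    for a,ce,r in blobs(c,(3,150,80),(18,255,255)): print(a,ce.round(1),r[1],[world(c,ce,z)[0].round(4) for z in (.107,.12)])
print(manip.state()["eef_pos"],delta(.4403,.3186,.18,185))
E
```

```text
time_s: 15.13
eef_pos: [0.4383, 0.3161, 0.2625]
ee_rot: [-180.0, -0.0, -175.1]
wrist_force: [0.3, -0.4, 0.2]
gripper_width: 1.003
gripper_force: 0.0
time_s: 15.47
eef_pos: [0.4383, 0.317, 0.263]
ee_rot: [180.0, 0.0, -175.0]
wrist_force: [0.6, 0.8, -0.2]
gripper_width: 1.005
gripper_force: 0.0
38 [  2.9 133.7] (9.0, 7.0) [array([0.3995, 0.1059, 0.107 ]), array([0.3976, 0.1177, 0.12  ])]
1119 [254.2 204.6] (38.438934326171875, 36.21059036254883) [array([0.4426, 0.319 , 0.107 ]), array([0.4382, 0.3185, 0.12  ])]
49 [336.7 155.6] (7.0, 6.0) [array([0.439, 0.316, 0.107]), array([0.4557, 0.3043, 0.12  ])]
19 [220.2 256.7] (4.242640495300293, 4.949747085571289) [array([ 0.7738, -0.2727,  0.107 ]), array([ 0.7859, -0.2763,  0.12  ])]
[0.43820069 0.31720081 0.26288865] (array([-0.22,  0.12,  8.29]), np.float64(-0.0))
```

View pics/f_wrist.png

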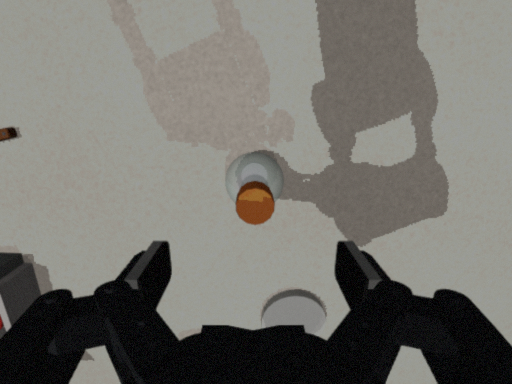

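The wrist view shows the orange cap at (254,205), centred between the fingers. The dish at (294,312) is low and clear.

```bash
python3 -m jog '[[-0.2,0.12,2,0],[-0.2,0.12,4,0],[-0.2,0.12,6,0],[-0.2,0.12,8,0],[-0.2,0.12,9.5,0],[-0.2,0.12,10.5,0],[-0.2,0.12,10.5,0],[-0.2,0.12,10.5,0]]'
python3 -m jog '[[0,0,0,0],[0,0,0,0],[0,0,0,0],[0,0,0,0],[0,0,0,0],[0,0,0,0],[0,0,0,0],[0,0,0,0],[0,0,0,0],[0,0,0,0],[0,0,0,0],[0,0,0,0]]' 0 60
python3 -m jog '[[0,0,-1,0],[0,0,-3,0],[0,0,-6,0],[0,0,-9,0],[0,0,-12,0],[0,0,-14,0],[0,0,-14,0],[0,0,-14,0]]'
```

```text
time_s: 16.23
eef_pos: [0.4401, 0.3188, 0.1579]
ee_rot: [-180.0, -0.0, -175.0]
wrist_force: [0.4, -0.2, 1.1]
gripper_width: 0.996
gripper_force: 0.0
time_s: 17.23
eef_pos: [0.4404, 0.3189, 0.1586]
ee_rot: [180.0, 0.1, -175.0]
wrist_force: [-1.1, -0.0, 6.8]
gripper_width: 0.358
gripper_force: 59.2
time_s: 17.9
eef_pos: [0.44, 0.3187, 0.2987]
ee_rot: [180.0, 0.1, -175.0]
wrist_force: [0.1, 0.3, -1.5]
gripper_width: 0.356
gripper_force: 59.4
```

```bash
python3 - <<'E'
from h import *
for n in("top","scene"):
    c=imaging.camera(n)
    h=cv2.cvtColor(c["image"],cv2.COLOR_BGR2HSV)
    m=cv2.inRange(h,(0,120,50),(6,255,255))|cv2.inRange(h,(172,120,50),(180,255,255))
    x,y=(205,125) if n=="top" else (255,200)
    m=m[y:y+70,x:x+70]
    p=cv2.findNonZero(m).astype(np.float32)[:,0]+[x,y]
    W=world(c,p,.049)[:,:2]
    (e,ax,_)=cv2.minEnclosingCircle(W.astype(np.float32).reshape(-1,1,2)) + (0,)
    print(n,len(p),W.mean(0).round(4),W.min(0).round(4),W.max(0).round(4),np.round(e,4),ax)
    # circle fit of bar centre line
    from scipy.optimize import least_squares
    s=least_squares(lambda q:np.hypot(*(W-q).T)-.027,W.mean(0),loss="soft_l1",f_scale=.002); print(s.x.round(4))
    cv2.imwrite(f"pics/ring_{n}.png",np.hstack([cv2.resize(c["image"][y:y+70,x:x+70],(400,400)),cv2.cvtColor(cv2.resize(m,(400,400)),cv2.COLOR_GRAY2BGR)]))
E
python3 -c "
import cv2,numpy as np
cv2.imwrite('pics/ring.png',np.vstack([cv2.resize(cv2.imread('pics/ring_%s.png'%n),(600,300)) for n in('top','scene')]))"
```

```text
top 94 [ 0.6485 -0.0255] [ 0.6194 -0.0529] [0.6756 0.0027] [ 0.6479 -0.025 ] 0.029089728370308876
[ 0.6481 -0.0245]
scene 55 [ 0.637  -0.0352] [ 0.6178 -0.0587] [ 0.6704 -0.0019] [ 0.6474 -0.0292] 0.03040570765733719
[ 0.6489 -0.0287]
```

View pics/ring.png

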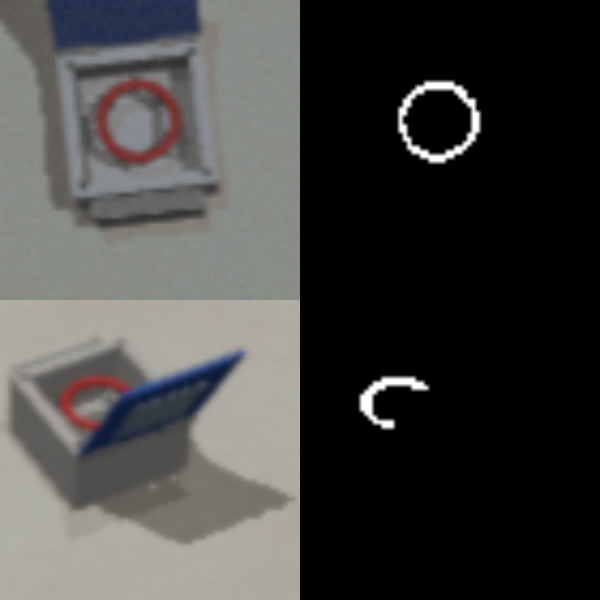

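The top view shows the full ring, with a centre-line fit at (0.648,-0.0245). The scene view sees only part of the ring, with its rear behind the cover, and agrees in x. The cover outline implied x of about 0.642, so I'll take one closer wrist look from beside the station.

```bash
python3 -c "
from h import *
print(delta(.65,.09,.34,185.1))"
```

```text
(array([-18.98, -24.58,  -4.38]), np.float64(-0.002))
```

```bash
python3 -m jog '[[-1,-1.5,-2,0],[-3,-4,-4,0],[-5.5,-7,-4.4,0],[-8,-10,-4.4,0],[-10.5,-13.5,-4.4,0],[-13,-17,-4.4,0],[-15.5,-20,-4.4,0],[-17.5,-22.5,-4.4,0],[-18.5,-24,-4.4,0],[-19,-24.6,-4.4,0],[-19,-24.6,-4.4,0],[-19,-24.6,-4.4,0],[-19,-24.6,-4.4,0],[-19,-24.6,-4.4,0]]'
python3 - <<'E'
from h import *
from scipy.optimize import least_squares
c=imaging.camera("wrist");cv2.imwrite("pics/r_wrist.png",c["image"])
h=cv2.cvtColor(c["image"],cv2.COLOR_BGR2HSV)
m=cv2.inRange(h,(0,120,50),(6,255,255))|cv2.inRange(h,(172,120,50),(180,255,255))
W=world(c,cv2.findNonZero(m).astype(float)[:,0],.050)[:,:2]
W=W[np.hypot(*(W-[.646,-.026]).T)<.05]
s=least_squares(lambda q:np.hypot(*(W-q).T)-.027,[.646,-.026],loss="soft_l1",f_scale=.002); print(len(W),W.min(0),W.max(0),s.x.round(4),np.median(abs(s.fun)))
print(manip.state()["eef_pos"])
E
```

```text
time_s: 19.17
eef_pos: [0.6499, 0.0917, 0.342]
ee_rot: [180.0, -0.0, -174.9]
wrist_force: [-0.1, 0.1, -1.2]
gripper_width: 0.356
gripper_force: 59.7
697 [ 0.61891431 -0.05535714] [0.67735454 0.0039722 ] [ 0.6482 -0.0251] 0.0018066108919063475
[0.65001847 0.09162277 0.34217319]
```

View pics/r_wrist.png

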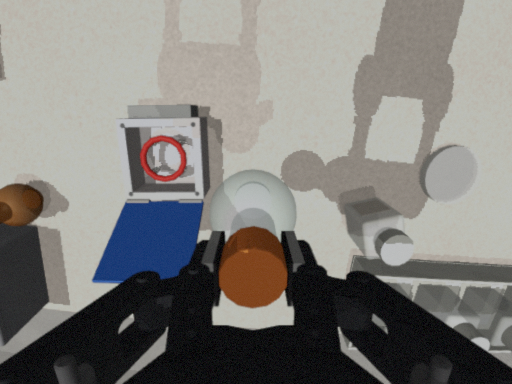

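The wrist view shows the ring at (163,159), giving a centre of (0.648,-0.025), which three views now agree on. The flask hangs straight, with its ball at (253,208). Going above the ring.

```bash
python3 -c "
from h import *
c=imaging.camera('wrist'); p=manip.state()['eef_pos']
print(pix(c,[p-[0,0,.1245],p-[0,0,.0515]]).round(1))
print(delta(.6482,-.025,.215,185.1))"
```

```text
[[252.1 212.8]
 [252.1 265.2]]
(array([  1.23, -11.58,  12.72]), np.float64(-0.0))
```

```bash
python3 -m jog '[[0.5,-2,0,0],[1.2,-5,0,0],[1.2,-8,0,0],[1.2,-10.5,0,0],[1.2,-11.6,0,0],[1.2,-11.6,1,0],[1.2,-11.6,3,0],[1.2,-11.6,6,0],[1.2,-11.6,9,0],[1.2,-11.6,11,0],[1.2,-11.6,12,0],[1.2,-11.6,12.4,0],[1.2,-11.6,12.4,0],[1.2,-11.6,12.4,0],[1.2,-11.6,12.4,0]]'
python3 -c "
from h import *
print(delta(.6482,-.025,.1965,185.1))"
```

```text
time_s: 20.52
eef_pos: [0.6496, -0.0262, 0.2196]
ee_rot: [-180.0, 0.2, -175.0]
wrist_force: [-0.2, 1.1, -0.4]
gripper_width: 0.362
gripper_force: 59.9
(array([0.14, 0.13, 2.31]), np.float64(-0.002))
```

Lowering gently to contact while correcting the millimetre.

```bash
python3 -m jog '[[0.05,0.05,0.3,0],[0.1,0.1,0.6,0],[0.1,0.1,0.9,0],[0.1,0.1,1.2,0],[0.1,0.1,1.5,0],[0.1,0.1,1.7,0],[0.1,0.1,1.9,0],[0.1,0.1,2.1,0],[0.1,0.1,2.3,0],[0.1,0.1,2.3,0],[0.1,0.1,2.3,0]]'
python3 -c "
from h import *
print(delta(.6482,-.025,.1795,185.1),manip.state()['wrist_force'])"
```

```text
time_s: 21.43
eef_pos: [0.6483, -0.0256, 0.1955]
ee_rot: [-180.0, 0.1, -175.0]
wrist_force: [0.9, -0.8, 4.0]
gripper_width: 0.36
gripper_force: 60.0
(array([0.  , 0.06, 1.6 ]), np.float64(-0.002)) [ 0.92769422 -0.75342103  4.02625451]
```

```bash
python3 -m jog '[[0,0,0.1,0],[0,0,0.2,0],[0,0,0.3,0],[0,0,0.4,0],[0,0,0.5,0],[0,0,0.6,0],[0,0,0.7,0],[0,0,0.8,0],[0,0,0.9,0],[0,0,1.0,0],[0,0,1.1,0],[0,0,1.2,0],[0,0,1.3,0],[0,0,1.4,0],[0,0,1.5,0],[0,0,1.6,0],[0,0,1.6,0],[0,0,1.6,0]]' - 70
python3 -m jog '[[0,0,0,0],[0,0,0,0],[0,0,0,0],[0,0,0,0],[0,0,0,0],[0,0,0,0]]'
```

```text
time_s: 22.93
eef_pos: [0.6485, -0.0256, 0.1803]
ee_rot: [-180.0, 0.2, -175.0]
wrist_force: [1.1, -0.1, 12.0]
gripper_width: 0.354
gripper_force: 69.4
time_s: 23.43
eef_pos: [0.6485, -0.0256, 0.1803]
ee_rot: [-180.0, 0.2, -175.0]
wrist_force: [0.4, -0.2, 10.5]
gripper_width: 0.357
gripper_force: 69.4
```

```bash
python3 - <<'E'
from h import *
c=imaging.camera("top")
for a,ce,r in blobs(c,(50,100,40),(80,255,255)): print(a,world(c,ce,.018)[0].round(3))
for _ in range(4): imaging.camera("top"); print(manip.state()["wrist_force"].round(1),manip.state()["eef_pos"].round(4))
from plant import ticket
print(ticket.hand_in())
E
```

```text
114 [ 0.458 -0.291  0.018]
45 [ 0.436 -0.185  0.018]
[ 1.4 -0.  10. ] [ 0.6485 -0.0256  0.1804]
[ 0.3 -0.7 10.7] [ 0.6485 -0.0256  0.1803]
[ 1.4 -0.6 10.6] [ 0.6485 -0.0256  0.1803]
[ 0.9 -0.3 11. ] [ 0.6485 -0.0256  0.1803]
the job is handed in; nothing more can be done
None
```

The job is handed in at about 24 s of the 67 s limit, with no verdict returned: the cover was levered fully open, the lever is back on the bench near its original place, and the flask is still gripped in the ring, pressing it about 15–16 mm down by force and TCP height (14 mm needed); I viewed 11 pictures, one over your limit of 10.

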